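# Step the attenuator four clicks, then open the beam shutter

## Task

Before letting the beam through, turn the selector knob on the sloping face of the attenuator console exactly four clicks clockwise (seen looking onto the face) from where it stands now, so that it rests in that click. Only then push the lever on top of the beam shutter all the way over, away from the side it leans to now, and let go of everything; leave the other things on the bench where they are.

Things in the scene. Friction and masses are not known exactly. Their poses are not given: they have to be found in the camera images.
- console: Attenuator console, fixed: black case 170 x 200 x 70 mm, its control face tilted 0.38 rad towards its front. Origin on the bench under its centre; x to its rear (up the slope), z up. Rear top edge 131 mm above the bench. The face carries only the selector, at its centre, on an aluminium scale disc 132 mm across, 4 mm thick, with eight flat ticks. Left or right of the shutter.
- selector_grip (a point): Middle of the selector knob's grip, on its turning axis, 35 mm out from the face. Black; skirt 68 mm across (its top 22 mm below this point), on it an upright bar 66 mm long, 18 mm thick, reaching 16 mm beyond this point. z points out of the face along the turning axis, x along the bar to the end with the white line, y across the bar; pinch along y. Clockwise is a negative turn about z.
- selector_pointer (a point): Top of the bar's white-lined end, 30 mm from the turning axis; axes as selector_grip. Eight positions 30 degrees apart, end stops at the first and last. A spring detent pulls the knob into the nearest: about 0.1 N m takes it over to the next, and released it snaps on or back. It starts in the first, second or third; four clicks (120 degrees) are too far for one grasp of most wrists.
- shutter_body: Beam shutter, fixed: a black block 62 x 66 x 72 mm (top 84 mm above the bench) on a foot 85 x 115 x 12 mm, with a round aluminium collar on its front and rear sides and a lever on top. Origin on the bench under its centre; x points from its front to its rear, z up.
- shutter_hinge (a point): Axis of the lever, which runs along the shutter's y; 88 mm above the bench. Fixed to the shutter, same axes as shutter_body. An aluminium barrel 28 mm across and 44 mm long lies around it.
- shutter (a joint): Lever angle in rad: 0 to 0.15 at the start (closed, the lever leaning to the shutter's front, its -x), 1.1 at the far stop (open, leaning to +x). It stands upright at 0.55, stays where it is left and takes about 2 N at the tip.
- shutter_tip (a point): Centre of the ball on the lever's end, black, 28 mm across, 75 mm from the hinge axis, on a steel rod 12 mm thick; about 152 mm above the bench when the lever is at either stop and 163 mm when upright.
- lens_mount: Bystander: lens mount on a post, 110 mm tall, 110 to 150 mm behind the shutter. Origin under its foot (50 x 70 mm).
- post_holder: Bystander: empty post holder, 60 mm tall, 120 to 140 mm in front of the shutter. Origin under its foot (50 x 75 mm).
- hex_driver: Bystander: screwdriver 170 mm long with a black handle, lying crosswise about 165 mm in front of the console's centre.
- lens_ring: Bystander: steel retaining ring 66 mm across, 14 mm high, lying behind the console. Origin under its centre.
Mind the look-alikes: they are no part of the job. Leave any green or turquoise look-alike of the shutter_body alone.

How it is judged:
By the outcome, as a careful person would: the job done as asked, in the order asked, and still so for the second after the job is handed in, with the robot touching nothing.
It also fails if it takes over 64 s, if anything falls off the work surface, if the arm or the gripper's body presses on something with over 40 N, if the wrist force passes 120 N, or if a joint passes its speed limit or range.

## Robot

A 7-joint arm with a two-finger parallel gripper is mounted at the origin on the work surface. World frame = base frame: x ahead of the robot, y to its left, z up, the work surface at z = 0. Lengths are in m, angles in rad, forces in N, time in s.
With the tool pointing down it reaches from about 0.425 to 1.025 m from the base axis. Payload 9.4 kg.
Tool frame: the origin (TCP) lies midway between the tips of the shut fingers; the grasp point (between the pads) lies 19 mm behind it (robot.tcp_to_grasp is the distance from the TCP to the grasp point, in m); z points along the fingers, y is the direction in which the jaws open and shut (so a half turn about z gives the same grasp; the last joint's range is limited). The gripper opens to 93 mm and grips with 3 to 60 N. Pads are 15 mm wide; open, the fingers measure 128 mm over their backs; the gripper's body (75 mm by 188 mm) begins 65 mm behind the grasp point.
Start: joints at [1.185, 0.599, -0.003, 1.599, 0.002, 0.943, -0.08], TCP at [0.22, -0.691, 0.219] pointing down, gripper open.
Joint ranges: [-2.57, 2.57], [-0.35, 1.97], [-1.29, 1.29], [0.11, 2.56], [-1.05, 4.19], [0.11, 1.86], [-2.63, 2.63]. Speed limits (rad/s): [2.22, 2.22, 3.01, 3.01, 3.14, 3.14, 3.14].

## Interface

Orientations are given as a unit quaternion [w, x, y, z].
In Python, from workcell import monitor, vision, workorder, robot gives the robot as it stands. The module is installed in compiled form; this text tells all that it offers.
- The arm moves only by the tool drive_tool, never from a script. Its argument "motion" is a list of rows, each a list of 4 numbers: the shift along the tool's x, y, z in units of 0.05 m (1.0 is 0.05 m), then the turn about the tool's z in units of 8 degrees (1.0 is 8 degrees). In form: [[x, y, z, yaw], ...]. A call has exactly 10 rows; each row shifts and turns the commanded pose from where the row before left it, along the tool's axes as they then stand; what a row does not reach is not made up. A row lasts 1/10 s, in which the tool goes at most 50 mm and 8.59 degrees, less where a joint would pass 70% of its speed; a pose out of reach is approached as far as the arm can. A call with a number of a shift or a turn outside -1 to 1 is refused whole. A call with a gripper value outside its range is refused whole. "hand" is the opening, from 0 (shut) to 1 (fully open), set as the call begins (left out, the last holds). The fingers move at their own pace and stop on an object; "force" is the grip in N (left out, the last holds). Time passes only in rows, so rows that do not move let the fingers close, or fill a call up. It gives the time, the measured TCP pose, the force and the opening at its end, in the units of the state.
- monitor.state(): the state, without advancing time (a new reading comes with each control period).
- vision.grab_frame(name): name is "side" or "top"; returns a dict with "img" (420x560x3 uint8, red, green, blue), "range_z" (420x560 float32, m along the optical axis (not along the pixel's ray), 0 where there is no reading), "fx", "fy", "cx", "cy" (pixels), "k1" (the pictures are not rectified: a ray, as slopes to the right and down, at radius r is drawn at 1 + k1 r^2 times it, then the intrinsics apply), "extrinsics" (4x4, takes a point from world to camera coordinates). Camera axes: x right, y down, z forward; pixel columns grow to the right and rows downward; lengths in m; the calibration is good to about 2 mm. A picture is of the moment at which its call begins.
- workorder.finish_job(): hands the job in, once; it reports no verdict.
The state is a dict: "clock": time; "joint_pos": joint angles; "dq": joint speeds; "joint_efforts": joint torques, N m; "ee_pos": TCP position; "tool_rot": TCP orientation; "contact_force": force on the tool from outside, world axes, zero at the start; "wrist_torque": the same for the moment, N m; "finger_gap": finger opening in m.
Only numpy, scipy, OpenCV 4.12 (cv2) and the standard library are available. Lean on these libraries where they do the work, as an engineer would, in place of code of your own. Each camera call takes 0.05 s, during which the arm holds its last target.

## Working session

There is one attempt and no reset: what is moved stays moved. The work goes in short steps, Python scripts to look and compute and a tool call to move; the robot and the scene stay as the last step left them, time stands still between calls to the robot, and variables do not carry over. Pictures are saved under pics/ and viewed, and the job is handed in when it is done.

Besides the shell and the picture viewer there is one more tool, called by a JSON object that holds its "api" and its "payload". drive_tool: Moves the arm, as the interface text tells. Shifts and turns lie within -1 to 1; 1 stands for 0.05 m of shift or 8 degrees of turn. Its arguments: {"type":"object","properties":{"motion":{"type":"array"},"hand":{"type":"number"},"force":{"type":"number"}},"required":["motion"]}

```bash
mkdir -p pics; cat > h.py <<'E'
import numpy as np, cv2
from workcell import monitor, vision, workorder, robot
from scipy.spatial.transform import Rotation as R
def world(f):
    h,w=f['range_z'].shape
    u,v=np.meshgrid(np.arange(w),np.arange(h))
    K=np.array([[f['fx'],0,f['cx']],[0,f['fy'],f['cy']],[0,0,1.]])
    p=np.stack([u,v],-1).reshape(-1,1,2).astype(float)
    n=cv2.undistortPoints(p,K,np.array([f['k1'],0,0,0,0.])).reshape(h,w,2)
    z=f['range_z'];c=np.stack([n[...,0]*z,n[...,1]*z,z],-1)
    E=np.array(f['extrinsics']);return (c-E[:3,3])@E[:3,:3]
def proj(f,P):
    E=np.array(f['extrinsics']);K=np.array([[f['fx'],0,f['cx']],[0,f['fy'],f['cy']],[0,0,1.]])
    return cv2.projectPoints(np.atleast_2d(P).astype(float),cv2.Rodrigues(E[:3,:3])[0],E[:3,3],K,np.array([f['k1'],0,0,0,0.]))[0][:,0]
def save(f,name,crop=None,s=1):
    im=f['img'][...,::-1]
    if crop: im=im[crop[1]:crop[3],crop[0]:crop[2]]
    cv2.imwrite('pics/'+name,cv2.resize(im,None,fx=s,fy=s,interpolation=cv2.INTER_CUBIC))
E
python3 - <<'E'
from h import *
import pickle
for n in('side','top'):
    f=vision.grab_frame(n);save(f,n+'0.png',None,1.4);pickle.dump(f,open(n+'0.pkl','wb'))
    print(n,f['k1'],f['fx'],np.round(f['extrinsics'],3).tolist())
s=monitor.state();print({k:np.round(v,3).tolist() for k,v in s.items()})
print(robot.tcp_to_grasp,dir(robot))
E
```

```text
side -0.04680614455432909 385.48765066980496 [[0.899, -0.437, -0.014, -0.411], [-0.28, -0.553, -0.785, 0.278], [0.335, 0.71, -0.619, 0.68], [0.0, 0.0, 0.0, 1.0]]
top 0.007234803090731082 474.4843585411752 [[0.008, -1.0, -0.0, 0.04], [-0.995, -0.008, -0.099, 0.538], [0.099, 0.001, -0.995, 1.111], [0.0, 0.0, 0.0, 1.0]]
{'clock': 0.1, 'joint_pos': [1.185, 0.6, -0.003, 1.6, 0.002, 0.943, -0.08], 'dq': [-0.001, -0.003, -0.0, -0.004, -0.002, -0.002, 0.002], 'joint_efforts': [0.004, -76.656, 1.502, -25.294, -0.052, 0.014, 0.0], 'ee_pos': [0.22, -0.69, 0.218], 'tool_rot': [-0.001, 0.988, 0.154, -0.0], 'contact_force': [0.511, 0.536, 1.19], 'wrist_torque': [-0.029, -0.003, 0.001], 'finger_gap': 0.093}
0.0188 ['PlanningError', '__class__', '__delattr__', '__dict__', '__dir__', '__doc__', '__eq__', '__format__', '__ge__', '__getattribute__', '__getstate__', '__gt__', '__hash__', '__init__', '__init_subclass__', '__le__', '__lt__', '__module__', '__ne__', '__new__', '__reduce__', '__reduce_ex__', '__repr__', '__setattr__', '__sizeof__', '__str__', '__subclasshook__', '__weakref__', 'tcp_to_grasp']
```

View pics/top0.png

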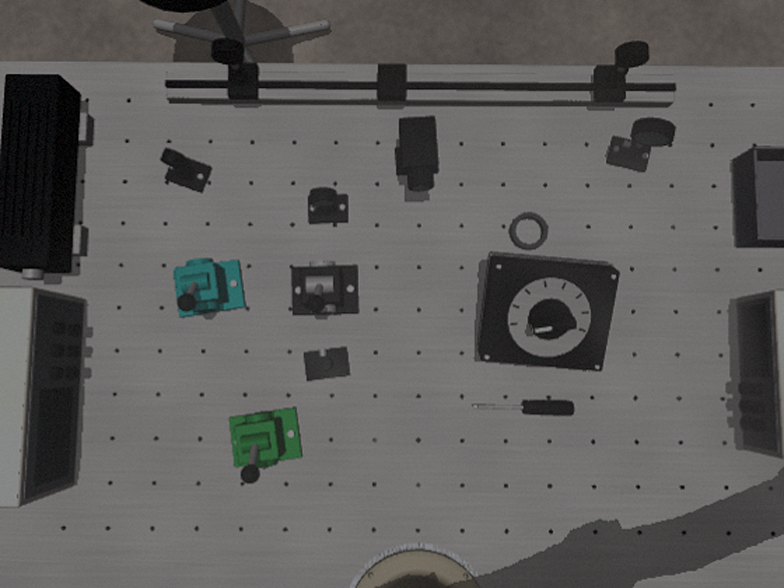

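View pics/side0.png

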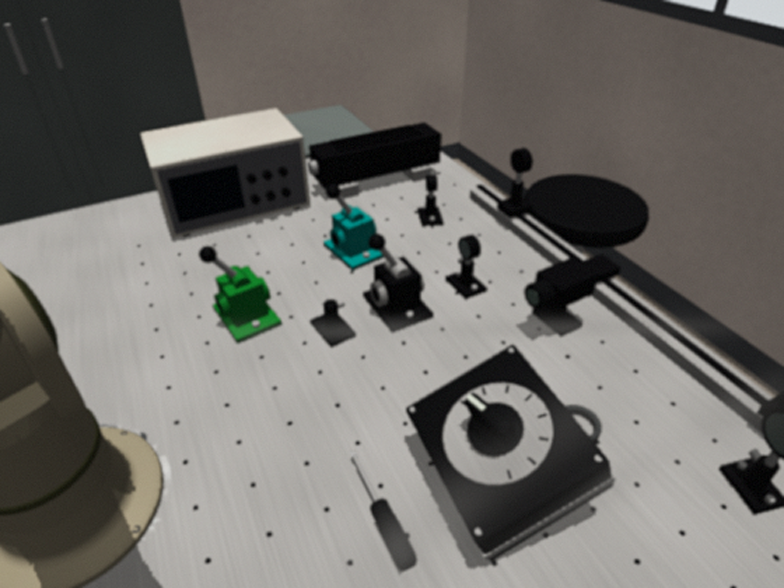

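The top picture shows the console at about (550,315) with its knob pointing left. There are three shutter look-alikes: turquoise at (205,288), green at (263,438) and black at (325,290). The black one is meant, as it is black with aluminium collars and barrel and stands between the lens mount (325,205) and post holder (325,362).

Next I measure and confirm with crops.

```bash
python3 - <<'E'
from h import *
import pickle
f=pickle.load(open('top0.pkl','rb'));W=world(f)
save(f,'knobcrop.png',(335,175,450,270),5)
save(f,'shutcrop.png',(195,120,275,280),4)
s=pickle.load(open('side0.pkl','rb'));save(s,'shutside.png',(220,140,360,250),5)
# console plane fit
m=np.zeros(W.shape[:2],bool); m[180:268,340:445]=1
P=W[m];P=P[(P[:,2]>0.04)]
best=None;rng=np.random.default_rng(0)
for i in range(500):
    a,b,c=P[rng.choice(len(P),3,False)];n=np.cross(b-a,c-a);n/=np.linalg.norm(n)+1e-12
    k=abs((P-a)@n)<.0015
    if best is None or k.sum()>best.sum():best=k
Q=P[best];c=Q.mean(0);n=np.linalg.svd(Q-c,full_matrices=False)[2][2];n*=np.sign(n[2])
print('plane n',n,'tilt',np.arccos(n[2]),'yaw rear deg',np.degrees(np.arctan2(-n[1],-n[0])),best.sum(),len(P))
# height above plane -> knob
h=(W-c)@n
k=m&(h>.04)&(h<.07); print('bar',W[k].mean(0),k.sum(),np.percentile(h[k],[5,50,95]))
k2=m&(h>.011)&(h<.03);print('skirt',W[k2].mean(0),k2.sum(),np.percentile(h[k2],[5,50,95]))
np.save('pl.npy',np.r_[c,n])
# black foot / shutter points
for (u,v) in [(227,213),(228,202),(238,207),(210,207),(228,190),(380,310)]:
    print((u,v),W[v,u])
E
```

```text
plane n [-0.36764302  0.03739728  0.92921475] tilt 0.37851413061372885 yaw rear deg -5.808247377101686 2260 7200
bar [ 0.48922272 -0.20194095  0.14642394] 278 [0.04293885 0.0500801  0.05343522]
skirt [ 0.5086478  -0.20211103  0.11713354] 342 [0.01139832 0.01364748 0.02701447]
(227, 213) [0.52513197 0.156372   0.16744074]
(228, 202) [0.55666563 0.16218365 0.10086812]
(238, 207) [0.54684673 0.1405795  0.08938969]
(210, 207) [0.55521257 0.21587074 0.01080695]
(228, 190) [0.42556859 0.04345611 1.15877228]
(380, 310) [ 0.31060657 -0.19674725  0.00097274]
```

View pics/knobcrop.png

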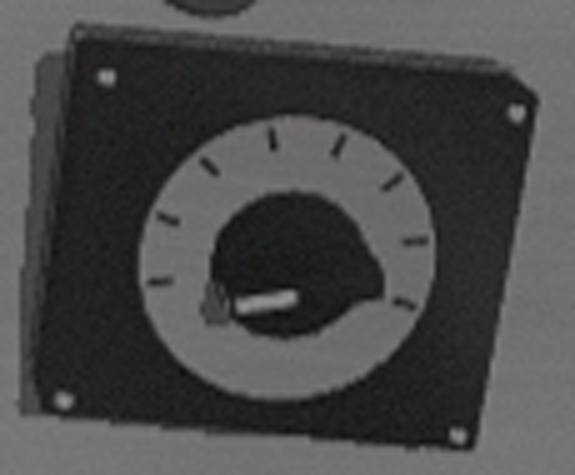

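View pics/shutcrop.png

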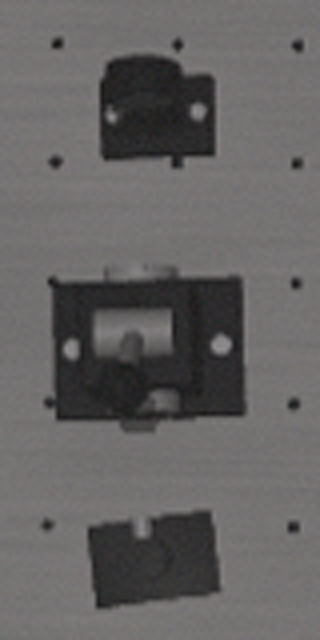

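View pics/shutside.png

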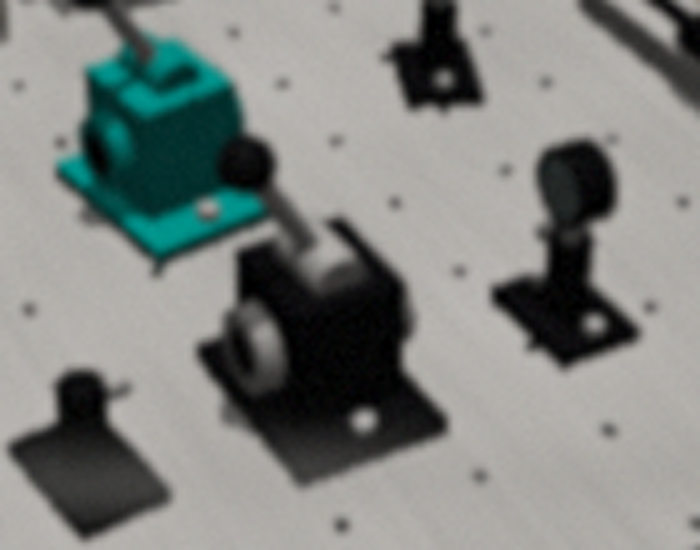

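```bash
cat >> h.py <<'E'
def rays(f,px):
    K=np.array([[f['fx'],0,f['cx']],[0,f['fy'],f['cy']],[0,0,1.]])
    q=cv2.undistortPoints(np.array(px,float).reshape(-1,1,2),K,np.array([f['k1'],0,0,0,0.])).reshape(-1,2)
    E=np.array(f['extrinsics']);return -E[:3,:3].T@E[:3,3],np.c_[q,np.ones(len(q))]@E[:3,:3]
def onplane(f,px,c,n):
    o,d=rays(f,px);t=((c-o)@n)/(d@n);return o+d*t[:,None]
E
python3 - <<'E'
from h import *
import pickle
f=pickle.load(open('top0.pkl','rb'));W=world(f)
pl=np.load('pl.npy');c,n=pl[:3],pl[3:]
x=np.array([-n[0],-n[1],0]);x=x-(x@n)*n;x/=np.linalg.norm(x);y=np.cross(n,x)
h=(W-c)@n
g=f['img'].mean(-1);print(g[190:260,345:440].max())
# disc: bright pixels near plane
m=np.zeros(g.shape,bool);m[190:262,355:430]=1
d=m&(g>75)&(abs(h-.004)<.006)
n_,lab,st,ce=cv2.connectedComponentsWithStats(d.astype(np.uint8));i=1+st[1:,4].argmax();d=(lab==i)
cnt=max(cv2.findContours(d.astype(np.uint8),0,cv2.CHAIN_APPROX_NONE)[0],key=len)[:,0]
hu=cnt
p=onplane(f,hu,c+.004*n,n);q=np.c_[(p-c)@x,(p-c)@y]
A=np.c_[2*q,np.ones(len(q))];s=np.linalg.lstsq(A,(q**2).sum(1),rcond=None)[0];r=np.sqrt(s[2]+s[:2]@s[:2])
print('disc r',r, 'resid',np.std(np.hypot(*(q-s[:2]).T)), 'h disc',np.median(h[d]),)
C=c+s[0]*x+s[1]*y;print('facecentre',C,'grip',C+.035*n)
t=np.array([(160,282),(168,218),(210,166),(272,140),(338,146),(392,181),(415,240),(405,304)])/5+[335,175]-.4
p=onplane(f,t,C+.004*n,n)-C;print('ticks',np.degrees(np.arctan2(p@y,p@x)).round(1),np.hypot(p@y,p@x).round(4))
wl=np.array([(240,305),(295,297)])/5+[335,175]-.4
p=onplane(f,wl,C+.051*n,n)-C;print('line',np.c_[p@x,p@y],np.degrees(np.arctan2(p@y,p@x)))
k=m&(h>.045)&(h<.058);p=W[k]-C;q=np.c_[p@x,p@y];u=np.linalg.svd(q-q.mean(0),full_matrices=False);print('bar',q.mean(0),np.degrees(np.arctan2(u[2][0,1],u[2][0,0])),u[1],q.min(0),q.max(0),np.median(h[k]))
np.save('C.npy',np.array([C,x,y,n]))
# shutter foot & top
k=np.zeros(g.shape,bool);k[180:232,200:265]=1
fo=k&(abs(W[...,2]-.012)<.006)&(g<55)
(ctr,sz,a)=cv2.minAreaRect((W[fo][:,:2]*1000).astype(np.float32));print('foot',ctr,sz,a)
b=k&(abs(W[...,2]-.084)<.005);(ctr,sz,a)=cv2.minAreaRect((W[b][:,:2]*1000).astype(np.float32));print('top',ctr,sz,a,b.sum())
bl=k&(W[...,2]>.145)&(W[...,2]<.2);print('ball',W[bl].mean(0),bl.sum(),W[bl].max(0),W[bl].min(0))
E
```

```text
144.33333333333334
disc r 0.06463424430886097 resid 0.0007581395190746368 h disc 0.0036490634220946163
facecentre [ 0.5054356  -0.20443009  0.09967356] grip [ 0.4925681  -0.20312118  0.13219608]
ticks [ 107.    76.2   45.8   15.8  -14.1  -43.9  -74.  -104.4] [0.0564 0.0566 0.0562 0.0561 0.0562 0.0574 0.0568 0.0574]
line [[-0.00850297  0.02715432]
 [-0.00226973  0.00461185]] [107.38717359 116.2042253 ]
bar [0.00163808 0.00027179] -73.91719421878614 [0.29926465 0.08043996] [-0.01469738 -0.03211432] [0.01719183 0.03210609] 0.050315202773925274
foot (555.8256225585938, 163.24806213378906) (82.2515640258789, 114.4548110961914) 2.096524477005005
top (556.9800415039062, 162.57333374023438) (62.0830192565918, 65.32261657714844) 3.4033048152923584 439
ball [0.51929066 0.16058445 0.16113887] 134 [0.5325944  0.17447493 0.16902092] [0.50700263 0.14884334 0.15207241]
```

{"api": "drive_tool", "payload": {"motion": [[0.4,-0.38,0,0],[0.41,-0.38,0,0],[0.41,-0.38,0,0],[0.41,-0.38,0,0],[0.41,-0.38,0,0],[0.41,-0.38,0,0],[0.41,-0.38,0,0],[0.41,-0.38,0,0],[0.41,-0.38,0,0],[0.41,-0.38,0,0]], "hand": 1, "force": 20}}

```text
clock: 1.1
ee_pos: [0.3577, -0.4463, 0.2184]
tool_rot: [-0.0, 0.988, 0.154, -0.0]
contact_force: [0.9, 0.1, 0.9]
finger_gap: 0.0928
```

{"api": "drive_tool", "payload": {"motion": [[0.41,-0.38,0,0],[0.41,-0.38,0,0],[0.41,-0.38,0,0],[0.41,-0.38,0,0],[0.41,-0.38,0,0],[0.41,-0.38,0,0],[0.41,-0.38,0,0],[0.41,-0.38,0,0],[0.41,-0.38,0,0],[0.41,-0.38,0,0]]}}

```text
clock: 2.1
ee_pos: [0.4952, -0.2031, 0.2184]
tool_rot: [-0.0, 0.988, 0.154, -0.0]
contact_force: [0.4, 0.2, -1.1]
finger_gap: 0.0929
```

{"api": "drive_tool", "payload": {"motion": [[0,0,0,-1],[0,0,0,-1],[0,0,0,-1],[0,0,0,-1],[0,0,0,-1],[0,0,0,-1],[0,0,0,-1],[0,0,0,-1],[0,0,0,-1],[0,0,0,-1]]}}

```text
clock: 3.1
ee_pos: [0.4947, -0.2042, 0.2184]
tool_rot: [-0.0, 0.656, 0.755, -0.0]
contact_force: [0.1, -0.6, -0.3]
finger_gap: 0.0931
```

```bash
cat >> h.py <<'E'
def goto(p,yaw=None):
    s=monitor.state();r=R.from_quat(np.roll(s['tool_rot'],-1)).as_matrix()
    ps=np.degrees(np.arctan2(r[1,0],r[0,0]))
    print('t',round(s['clock'],2),'tcp',np.round(s['ee_pos'],4),'yaw',ps.round(1),'zdir',r[:,2].round(3),'gap',round(s['finger_gap'],4),'F',np.round(s['contact_force'],1),'q7',round(s['joint_pos'][6],2))
    print('units',(r.T@(np.array(p)-s['ee_pos'])/.05).round(2), None if yaw is None else -((yaw-ps+180)%360-180)/8)
E
python3 -c "
from h import *
goto([.4926,-.2031,.125],99.1)"
```

```text
t 3.1 tcp [ 0.4947 -0.2042  0.2184] yaw 98.0 zdir [-0.001  0.    -1.   ] gap 0.0931 F [ 0.1 -0.6 -0.3] q7 0.17
units [ 0.03 -0.04  1.87] -0.1351452581073893
```

{"api": "drive_tool", "payload": {"motion": [[0.03,-0.08,0,-0.14],[0,0,0,0],[0,0,0,0],[0,0,0.25,0],[0,0,0.3,0],[0,0,0.3,0],[0,0,0.3,0],[0,0,0.3,0],[0,0,0.25,0],[0,0,0.1,0]], "hand": 0.45}}

```text
clock: 4.1
ee_pos: [0.4902, -0.2029, 0.127]
tool_rot: [-0.001, 0.651, 0.759, -0.0]
contact_force: [-0.3, -0.1, 0.3]
finger_gap: 0.042
```

```bash
python3 -c "
from h import *
goto([.4908,-.2029,.127],99.1)
f=vision.grab_frame('side');save(f,'s1.png',(270,220,450,400),3)"
```

```text
t 4.1 tcp [ 0.4902 -0.2029  0.127 ] yaw 98.8 zdir [-0.002  0.001 -1.   ] gap 0.042 F [-0.3 -0.1  0.3] q7 0.09
units [-0.    0.01 -0.  ] -0.0370333466344519
```

View pics/s1.png

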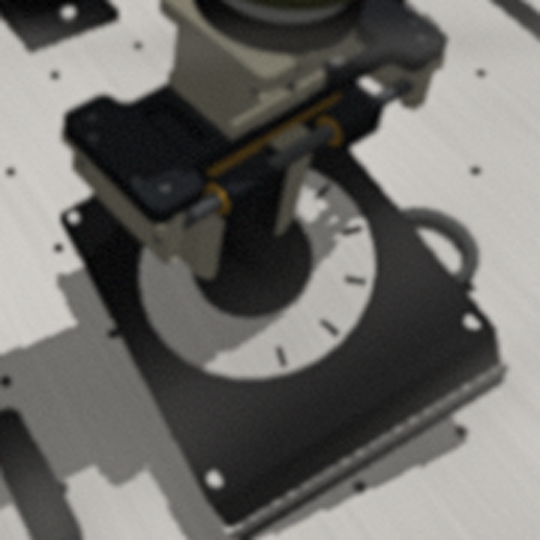

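The fingers straddle the bar at about (255,215) in the crop and clear the skirt. Next I close.

{"api": "drive_tool", "payload": {"motion": [[0,0,0,0],[0,0,0,0],[0,0,0,0],[0,0,0,0],[0,0,0,0],[0,0,0,0],[0,0,0,0],[0,0,0,0],[0,0,0,0],[0,0,0,0]], "hand": 0, "force": 20}}

```text
clock: 5.15
ee_pos: [0.4916, -0.2033, 0.1291]
tool_rot: [0.001, 0.651, 0.759, 0.0]
contact_force: [1.5, -0.0, 5.6]
finger_gap: 0.0241
```

{"api": "drive_tool", "payload": {"motion": [[0,0,0,0.5],[0,0,0,0.5],[0,0,0,0.5],[0,0,0,0.5],[0,0,0,0.5],[0,0,0,0.5],[0,0,0,0.5],[0,0,0,0.4],[0,0,0,0],[0,0,0,0]]}}

```text
clock: 6.15
ee_pos: [0.4912, -0.2036, 0.1292]
tool_rot: [0.001, 0.831, 0.556, 0.0]
contact_force: [0.9, 0.3, 7.4]
finger_gap: 0.0234
```

```bash
python3 -c "
from h import *
goto([.4908,-.2029,.127],99.1-30)
print(monitor.state()['wrist_torque'])
f=vision.grab_frame('side');save(f,'s2.png',(270,220,450,400),3)"
```

```text
t 6.15 tcp [ 0.4912 -0.2036  0.1292] yaw 67.6 zdir [ 0.001 -0.001 -1.   ] gap 0.0234 F [0.9 0.3 7.4] q7 -0.31
units [ 0.01 -0.01  0.04] -0.18680734735556825
[-0.109209   -0.51911163  0.07950046]
```

View pics/s2.png

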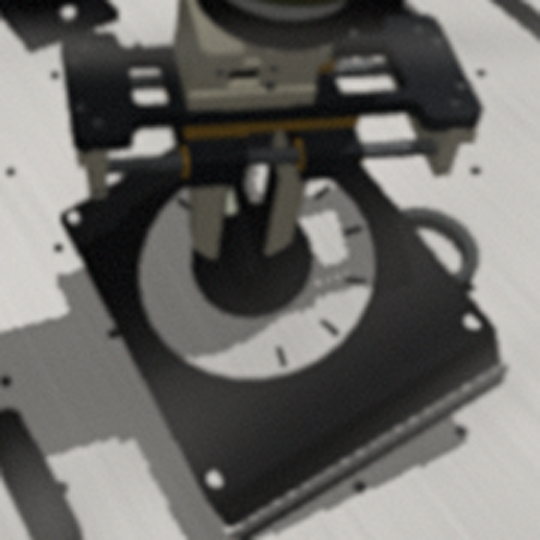

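The knob is turning with the gripper, with the bar vertical between the fingers at (258,200). I continue.

{"api": "drive_tool", "payload": {"motion": [[0,0,0,0.7],[0,0,0,0.7],[0,0,0,0.7],[0,0,0,0.7],[0,0,0,0.7],[0,0,0,0.7],[0,0,0,0.7],[0,0,0,0.7],[0,0,0,0.7],[0,0,0,0.7]]}}

```text
clock: 7.2
ee_pos: [0.4896, -0.2031, 0.1286]
tool_rot: [-0.0, 0.995, 0.099, -0.001]
contact_force: [-3.4, 1.0, 7.3]
finger_gap: 0.0191
```

{"api": "drive_tool", "payload": {"motion": [[0,0,0,0.6],[0,0,0,0.6],[0,0,0,0.6],[0,0,0,0.6],[0,0,0,0.6],[0,0,0,0.6],[0,0,0,0.5],[0,0,0,0],[0,0,0,0],[0,0,0,0]]}}

```text
clock: 8.2
ee_pos: [0.4896, -0.2021, 0.1283]
tool_rot: [-0.001, 0.983, -0.183, -0.001]
contact_force: [-2.7, 4.7, 4.3]
finger_gap: 0.0187
```

```bash
python3 -c "
from h import *
goto([.4908,-.2029,.127],-21.4)
print(monitor.state()['wrist_torque'])
f=vision.grab_frame('side');save(f,'s3.png',(270,220,450,400),3)"
```

```text
t 8.2 tcp [ 0.4896 -0.2021  0.1283] yaw -21.0 zdir [-0.003  0.002 -1.   ] gap 0.0187 F [-2.7  4.7  4.3] q7 -1.41
units [0.03 0.01 0.03] 0.04515593361205106
[1.83407584 0.42493517 0.14689187]
```

View pics/s3.png

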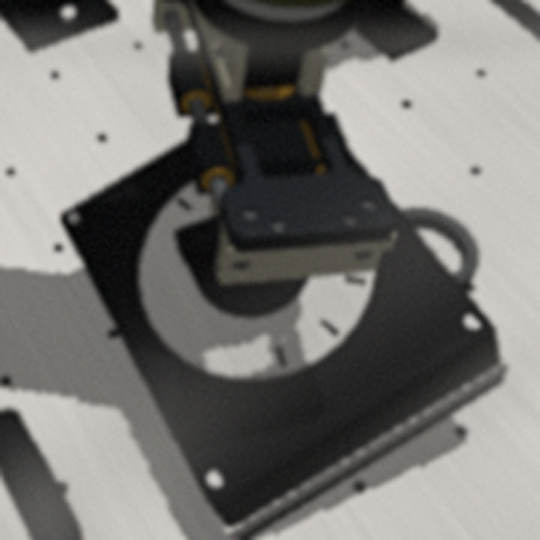

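{"api": "drive_tool", "payload": {"motion": [[0,0,0,0],[0,0,0,0],[0,0,0,0],[0,0,0,0],[0,0,-0.3,0],[0,0,-0.5,0],[0,0,-0.5,0],[0,0,-0.5,0],[0,0,-0.5,0],[0,0,-0.1,0]], "hand": 0.45}}

```text
clock: 9.25
ee_pos: [0.4919, -0.204, 0.2511]
tool_rot: [0.0, 0.983, -0.184, 0.002]
contact_force: [-0.2, -0.1, -0.6]
finger_gap: 0.0418
```

```bash
python3 -c "
from h import *
goto([.44,.16,.25],0)
f=vision.grab_frame('side');save(f,'s4.png',(270,220,450,400),3)
f=vision.grab_frame('top');save(f,'t4.png',(320,165,460,275),5)"
```

```text
t 9.25 tcp [ 0.4919 -0.204   0.2511] yaw -21.2 zdir [ 0.004 -0.001 -1.   ] gap 0.0418 F [-0.2 -0.1 -0.6] q7 -1.49
units [-3.6  -6.41  0.01] -2.649842261101277
```

View pics/s4.png

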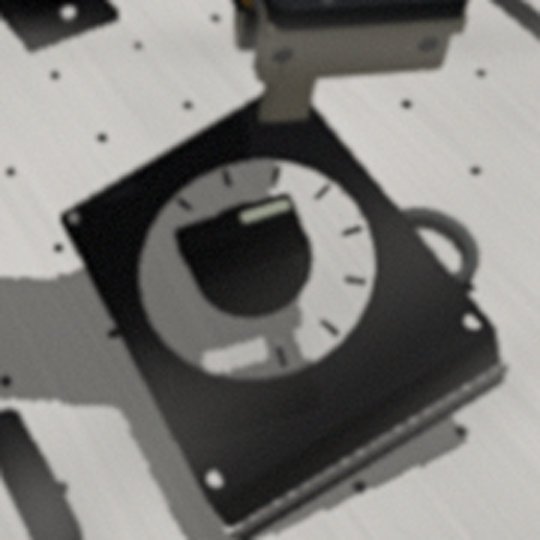

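{"api": "drive_tool", "payload": {"motion": [[-0.2,-0.41,0,0],[-0.2,-0.41,0,0],[-0.2,-0.41,0,0],[-0.2,-0.41,0,0],[-0.2,-0.41,0,0],[-0.2,-0.41,0,0],[-0.2,-0.41,0,0],[-0.2,-0.41,0,0],[-0.2,-0.41,0,0],[-0.2,-0.41,0,0]], "hand": 0}}

```text
clock: 10.35
ee_pos: [0.4708, 0.0248, 0.2473]
tool_rot: [0.0, 0.983, -0.184, -0.001]
contact_force: [0.4, -0.5, -0.3]
finger_gap: 0.0008
```

{"api": "drive_tool", "payload": {"motion": [[-0.2,-0.41,0,0],[-0.2,-0.41,0,0],[-0.2,-0.41,0,0],[-0.2,-0.41,0,0],[-0.2,-0.41,0,0],[-0.2,-0.41,0,0],[0,0,0,-1],[0,0,0,-1],[0,0,0,-1],[0,0,0,0]]}}

```text
clock: 11.35
ee_pos: [0.4596, 0.1601, 0.2473]
tool_rot: [0.0, 1.0, 0.026, -0.001]
contact_force: [-0.0, 0.2, 0.4]
finger_gap: 0.0006
```

```bash
python3 - <<'E'
from h import *
import pickle
goto([.47,.161,.137],3)
f=vision.grab_frame('top');save(f,'t5.png',(335,175,450,270),5);pickle.dump(f,open('t5.pkl','wb'))
C,x,y,n=np.load('C.npy');W=world(f);h=(W-C)@n
m=np.zeros(h.shape,bool);m[190:262,355:430]=1
k=m&(h>.045)&(h<.058);p=W[k]-C;q=np.c_[p@x,p@y];u=np.linalg.svd(q-q.mean(0),full_matrices=False);print('bar',q.mean(0),np.degrees(np.arctan2(u[2][0,1],u[2][0,0])),u[1])
s=vision.grab_frame('side');save(s,'s5.png',(200,100,400,260),4)
# shutter yaw using 'top' first frame
E
```

```text
t 11.35 tcp [0.4596 0.1601 0.2473] yaw 2.9 zdir [-0.002 -0.001 -1.   ] gap 0.0006 F [-0.   0.2  0.4] q7 -1.91
units [ 0.21 -0.01  2.21] -0.007877497860274474
bar [0.00151265 0.00036101] 165.72802267333523 [0.29310124 0.08102921]
```

View pics/t5.png

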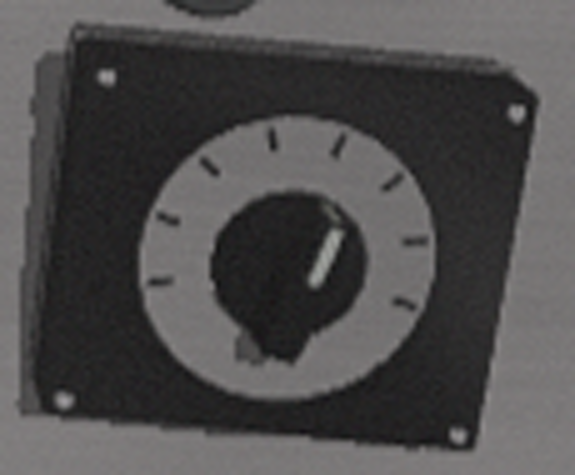

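View pics/s5.png

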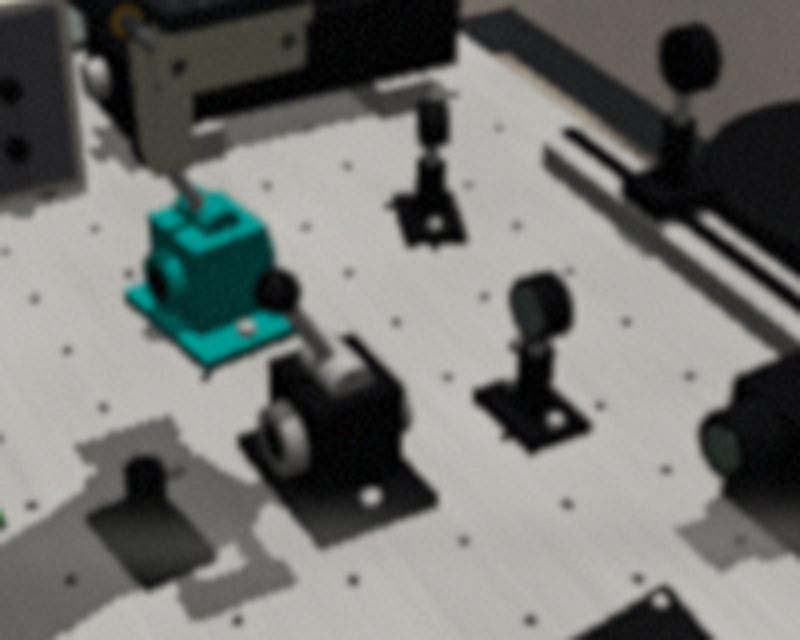

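The pointer now sits on the fifth tick (bar angle −14.3° against 106.1° at the start, so 120°). The black shutter's ball is at (277,290) in the side crop, leaning to the front, with the gripper clear of it. Next I descend in front of the lever and push.

{"api": "drive_tool", "payload": {"motion": [[0.1,0,0.2,0],[0,0,0.3,0],[0,0,0.3,0],[0,0,0.3,0],[0,0,0.3,0],[0,0,0.3,0],[0,0,0.3,0],[0,0,0.2,0],[0,0,0,0],[0,0,0,0]]}}

```text
clock: 12.45
ee_pos: [0.4652, 0.1606, 0.1384]
tool_rot: [0.0, 1.0, 0.024, -0.0]
contact_force: [0.3, -0.1, 0.1]
finger_gap: 0.0004
```

{"api": "drive_tool", "payload": {"motion": [[0.15,0,0,0],[0.18,0,0,0],[0.18,0,0,0],[0.18,0,0,0],[0.18,0,0,0],[0.18,0,0,0],[0.18,0,0,0],[0.18,0,0,0],[0.18,0,0,0],[0.18,0,0,0]]}}

```text
clock: 13.45
ee_pos: [0.5544, 0.165, 0.1385]
tool_rot: [0.0, 1.0, 0.025, 0.0]
contact_force: [-2.2, 0.0, -0.5]
finger_gap: 0.0003
```

{"api": "drive_tool", "payload": {"motion": [[0.04,0,0,0],[0.04,0,0,0],[0.04,0,0,0],[0.04,0,0,0],[0,0,0,0],[0,0,0,0],[0,0,0,0],[0,0,0,0],[0,0,0,0],[0,0,0,0]]}}

```text
clock: 14.45
ee_pos: [0.5616, 0.1654, 0.1387]
tool_rot: [-0.0, 1.0, 0.025, 0.0]
contact_force: [-2.4, -0.8, -0.8]
finger_gap: 0.0002
```

```bash
python3 - <<'E'
from h import *
goto([.57,.165,.137],3)
s=vision.grab_frame('side');save(s,'s6.png',(200,100,400,260),4)
E
```

```text
t 14.45 tcp [0.5616 0.1654 0.1387] yaw 2.8 zdir [ 0.  0. -1.] gap 0.0002 F [-2.4 -0.8 -0.8] q7 -1.82
units [0.17 0.02 0.03] -0.02271568961769077
```

View pics/s6.png

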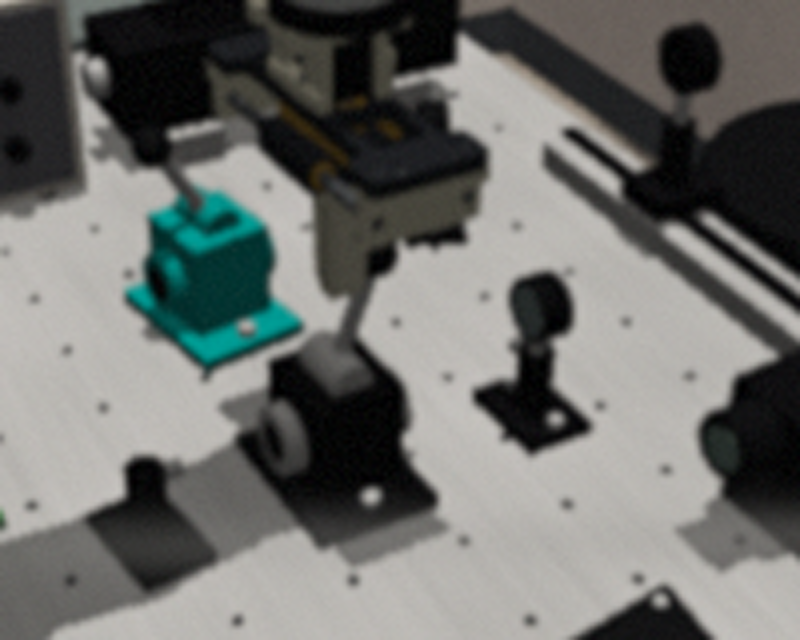

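The lever is past upright (ball at about (380,258)) and the push force is only 2 N. I continue in small steps until the force rises at the stop.

{"api": "drive_tool", "payload": {"motion": [[0.04,0,0,0],[0.04,0,0,0],[0.04,0,0,0],[0.04,0,0,0],[0,0,0,0],[0,0,0,0],[0,0,0,0],[0,0,0,0],[0,0,0,0],[0,0,0,0]]}}

```text
clock: 15.5
ee_pos: [0.5697, 0.1658, 0.1387]
tool_rot: [-0.0, 1.0, 0.025, 0.0]
contact_force: [-1.3, -0.6, -0.4]
finger_gap: 0.0007
```

{"api": "drive_tool", "payload": {"motion": [[0.03,0,0,0],[0.03,0,0,0],[0,0,0,0],[0,0,0,0],[0,0,0,0],[0,0,0,0],[0,0,0,0],[0,0,0,0],[0,0,0,0],[0,0,0,0]]}}

```text
clock: 16.5
ee_pos: [0.5725, 0.1659, 0.1386]
tool_rot: [0.0, 1.0, 0.025, -0.0]
contact_force: [-2.1, -0.8, -0.8]
finger_gap: 0.0006
```

{"api": "drive_tool", "payload": {"motion": [[0.03,0,0,0],[0.03,0,0,0],[0,0,0,0],[0,0,0,0],[0,0,0,0],[0,0,0,0],[0,0,0,0],[0,0,0,0],[0,0,0,0],[0,0,0,0]]}}

```text
clock: 17.5
ee_pos: [0.574, 0.1659, 0.1383]
tool_rot: [0.0, 1.0, 0.025, -0.002]
contact_force: [-6.4, -1.4, 2.3]
finger_gap: 0.0007
```

{"api": "drive_tool", "payload": {"motion": [[0.03,0,0,0],[0.03,0,0,0],[0,0,0,0],[0,0,0,0],[0,0,0,0],[0,0,0,0],[0,0,0,0],[0,0,0,0],[0,0,0,0],[0,0,0,0]]}}

```text
clock: 18.5
ee_pos: [0.5743, 0.1658, 0.1381]
tool_rot: [0.001, 1.0, 0.025, -0.004]
contact_force: [-14.7, -2.2, 8.0]
finger_gap: 0.0008
```

The force rises to 15 N without further motion, so the lever is at the stop. I back off and go up.

{"api": "drive_tool", "payload": {"motion": [[-0.2,0,0,0],[-0.4,0,0,0],[-0.4,0,0,0],[0,0,-0.3,0],[0,0,-0.5,0],[0,0,-0.5,0],[0,0,-0.5,0],[0,0,-0.3,0],[-0.3,0,0,0],[-0.3,0,0,0]]}}

```text
clock: 19.5
ee_pos: [0.4991, 0.1626, 0.2443]
tool_rot: [-0.001, 1.0, 0.024, 0.001]
contact_force: [0.3, 0.1, -0.5]
finger_gap: 0.0003
```

{"api": "drive_tool", "payload": {"motion": [[0,0.4,0,0],[0,0.4,0,0],[0,0.4,0,0],[0,0.4,0,0],[0,0.4,0,0],[0,0.4,0,0],[0,0.3,0,0],[0,0,0,0],[0,0,0,0],[0,0,0,0]]}}

```text
clock: 20.5
ee_pos: [0.5051, 0.0286, 0.2435]
tool_rot: [-0.0, 1.0, 0.025, 0.0]
contact_force: [1.4, -0.3, -0.1]
finger_gap: 0.0004
```

```bash
python3 - <<'E'
from h import *
goto([.57,.165,.137],3)
s=vision.grab_frame('side');save(s,'s7.png',None,1.4)
f=vision.grab_frame('top');save(f,'t7.png',None,1.4);W=world(f)
k=np.zeros(W.shape[:2],bool);k[150:232,195:270]=1
bl=k&(W[...,2]>.145)&(W[...,2]<.2);print('ball',W[bl].mean(0),bl.sum(),W[bl].max(0),W[bl].min(0))
C,x,y,n=np.load('C.npy');h=(W-C)@n
m=np.zeros(h.shape,bool);m[190:262,355:430]=1
k=m&(h>.045)&(h<.058);p=W[k]-C;q=np.c_[p@x,p@y];u=np.linalg.svd(q-q.mean(0),full_matrices=False);print('bar',q.mean(0),np.degrees(np.arctan2(u[2][0,1],u[2][0,0])))
E
```

```text
t 20.5 tcp [0.5051 0.0286 0.2435] yaw 2.9 zdir [ 0.  0. -1.] gap 0.0004 F [ 1.4 -0.3 -0.1] q7 -1.61
units [ 1.43 -2.66  2.13] -0.014090265132296054
ball [0.59514502 0.16328938 0.16009103] 130 [0.60839649 0.17625431 0.16690199] [0.58248909 0.15094199 0.14900007]
bar [0.00228815 0.00017223] 165.76431545688192
```

View pics/s7.png

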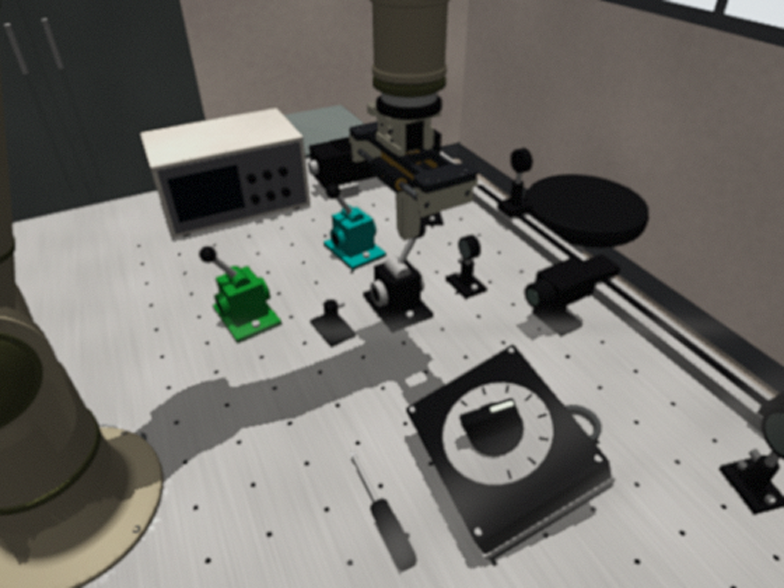

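View pics/t7.png

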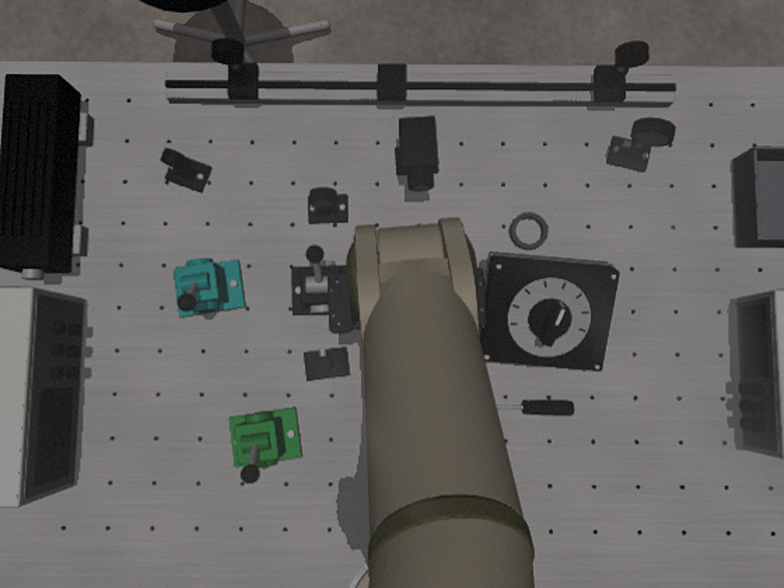

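The lever leans to the rear, with the ball at x = 0.595 m (0.596 expected at the stop). The knob is on the fifth tick, the bystanders are unmoved and the arm is clear of everything.

```bash
python3 -c "
from h import *
print(workorder.finish_job())"
```

```text
the job is handed in; nothing more can be done
None
```

The job is done and handed in: I turned the selector four clicks clockwise, then pushed the lever on the black shutter all the way over.

- **Selector:** I gripped the bar and turned it from the first tick to the fifth, then let go. The bar measured 106.1° before and −14.3° after, about 120°. It read −14.2° at the end, on the fifth tick (−14.1°).
- **Shutter lever:** I pushed it with shut fingers until the force rose to about 15 N with no further motion, so it was at the stop. After backing off, the ball measured x = 0.595 m, against about 0.596 m expected at the open stop.
- **Final state:** The arm was clear of everything in the last pictures, the clock read about 20.5 s, and the wrist force was at noise level. By eye the bystanders and the green and turquoise look-alikes had not moved.

No check failed or disagreed. The hand-in gives no verdict.

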